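# Fit the microtube head to the vortex mixer

### The job

Take the microtube head (the wide disc with the round post) out of the accessory stand, put its tapered shank into the socket on top of the vortex mixer, and tap it fully home, so that its collar sits down on the socket's rim and the taper alone holds it upright. Tap firmly but slowly and with feeling: never push down on the mixer with more than 40 N, not even for an instant. Let go of it at the end and leave the other head, the tube rack, the pen and the bottle where they are.

Things in the scene. Friction and masses are not known exactly. Their poses are not given: they have to be found in the camera images.
- tube_head: microtube head, loose, 130-210 g, grey, upright in one of the stand's holes. Origin on its axis at the collar's underside, z up. Below: steel shank 32 mm long, tapering from 17 to 13 mm diameter, tip chamfered 2 mm. Above: collar dia 25 up to z 8 mm; disc dia 80, z 8-24, with ten tube pockets; round post dia 26, z 24-62, flat top (grip the post; tap on its top). Home: origin at socket
- socket (a point): centre of the drive socket's rim on top of the mixer, z up along its axis; steel rim 33 mm outside, bore 19 mm, 140 mm above the table when unloaded. Four spring jaws inside match the taper: the head slides in freely until its collar is about 9 mm above the rim, then they grip ever tighter and hold it by friction as deep as it was driven. Reaching home takes 14 to 25 N, depending on the friction
- drive: the steel drive with the socket, part of the mixer, same point and axes as socket. It rides on the mixer's touch-start spring: under a push of 4 to 10 N it sinks straight down some millimetres to a stop, and comes back up when let go. So the head's height alone does not tell that it is home; its height over the rim does
- mixer: vortex mixer, 2.3 kg, loose on rubber feet: housing 165 mm deep (x), 125 mm wide (y), flat top at 100 mm; knob and rocker switch on its sloped front (-x). Rubber bellows of 62 mm diameter round the drive reach up to 125 mm; the drive socket stands out above, in the middle. Origin under its centre. Never over 40 N on it; a brisk blow of the hand's mass counts too, so tap at 15 mm/s or less
- stand: white accessory stand, fixed: block 85 mm (x) by 196 mm (y), 45 mm high, origin under its centre; two plain holes of 19.5 mm diameter through its top at y = -52 and +52 mm. A head hangs in each by its collar, shank down, loose, to be lifted straight out
- cup_head: bystander: black rubber cup head 41 mm diameter and 46 mm high above its collar's underside (origin), with the same shank, in the stand's other hole
- rack: bystander: blue rack 120 x 245 mm, 48 mm high, with sample tubes up to 70 mm, loose; origin under its centre
- pen: bystander: black marker pen 138 mm long along its x, 13 mm thick, lying loose; origin under its middle
- reagent: bystander: amber bottle 60 mm diameter, 130 mm high, loose; origin under its centre
- table: the white lab bench that everything stands on, top at z = 0; it carries the mixer's weight of 22.5 N
Things that resemble listed ones, but are neither listed nor needed, are in the scene too. Of the things that look like the mixer, the largest one is meant.

How it is judged:
By the outcome, as a careful person would: the job done as asked, in the order asked, and still so for the second after the job is handed in, with the robot touching nothing.
It also fails if it takes over 72 s, if anything falls off the work surface, if the arm or the gripper's body presses on something with over 40 N, if the wrist force passes 120 N, or if a joint passes its speed limit or range.

### The arm

A 6-joint arm with a two-finger parallel gripper is mounted at the origin on the work surface. World frame = base frame: x ahead of the robot, y to its left, z up, the work surface at z = 0. Lengths are in mm, angles in rad, forces in N, time in s.
With the tool pointing down it reaches from about 275 to 750 mm from the base axis. Payload 10.2 kg.
Tool frame: the origin (TCP) lies midway between the tips of the shut fingers; the grasp point (between the pads) lies 19 mm behind it; z points along the fingers, y is the direction in which the jaws open and shut (so a half turn about z gives the same grasp; the last joint's range is limited). The gripper opens to 85 mm and grips with 20 to 120 N. Pads are 22 mm wide; open, the fingers measure 114 mm over their backs; the gripper's body (76 mm by 85 mm) begins 54 mm behind the grasp point. The pads swing forward as they close: fully open they stand 13 mm farther back than shut.
Start: joints at [-1.476, 0.313, 1.498, -0, 1.331, -0.223], TCP at [164.038, -498.721, 231.294] pointing down, gripper open.
Joint ranges: [-2.94, 2.94], [-0.97, 2.17], [0.19, 2.56], [-1.23, 4.37], [0.02, 3.11], [-2.88, 2.88]. Speed limits (rad/s): [2.39, 2.39, 3.01, 3.14, 3.14, 3.14].

### API

Orientations are given as a unit quaternion [w, x, y, z].
In Python, from rig import sense, optics, ctrl gives the robot as it stands.
- The arm moves only by the tool play_rows, never from a script. Its argument "plan" is a list of rows, each a list of 7 numbers: the shift along the world's x, y, z in mm, then the turn, a rotation vector about the world's x, y, z in rad, then the opening, from -1 (shut) to 1 (fully open), so that 0 is half open. A call has 1 to 5 rows; each row shifts and turns the pose as measured when the row begins; what a row does not reach is not made up. A row lasts 1/12 s, in which the tool goes at most 41.7 mm and 7.16 degrees, less where a joint would pass 70% of its speed; a pose out of reach is approached as far as the arm can. A call is refused whole if a number of a shift passes 41.7 or a number of a turn 0.125, either way. A call with a gripper value outside its range is refused whole. The fingers move at their own pace and stop on an object; "grip_force" is the grip in N (left out, the last holds). Time passes only in rows, so rows that do not move let the fingers close. It gives the time, the measured TCP pose, the force and the opening at its end, in the units of the state.
- sense(): the state, without advancing time (a new reading comes with each control period).
- optics.capture(name): name is "side" or "top"; returns a dict with "img" (480x640x3 uint8, blue, green, red), "fx", "fy", "cx", "cy" (pixels), "world_to_cam" (4x4, takes a point from world to camera coordinates). Camera axes: x right, y up, looking along -z (the intrinsics and any distortion apply to the point x, -y, -z); pixel columns grow to the right and rows downward; lengths in mm; the calibration is good to about 2 mm. A picture is of the moment at which its call begins. There is no depth.
- ctrl.finish_job(): hands the job in, once; it reports no verdict.
The state is a dict: "time_s": time; "joints": joint angles; "dq": joint speeds; "tau": joint torques, N m; "eef_pos": TCP position; "ee_rot": TCP orientation; "force": force on the tool from outside, world axes, zero at the start; "wrist_torque": the same for the moment, N m; "grip_width": opening from 0.0 (shut) to 1.0 (fully open).
Only numpy, scipy, OpenCV 4.12 (cv2) and the standard library are available. Lean on these libraries where they do the work, as an engineer would, in place of code of your own. Each camera call takes 0.05 s, during which the arm holds its last target. There are 200 camera calls.

## Working session

There is one attempt and no reset: what is moved stays moved. The work goes in short steps, Python scripts to look and compute and a tool call to move; the robot and the scene stay as the last step left them, time stands still between calls to the robot, and variables do not carry over. Pictures are saved under pics/ and viewed, about 8 in all and at most 12, crops included, and the job is handed in when it is done.

Besides the shell and the picture viewer there is one more tool, called after "Emit:" in YAML: its name, and indented under it one key for each argument. play_rows: Moves the arm, as the interface text tells. Its arguments: {"type":"object","properties":{"plan":{"type":"array"},"grip_force":{"type":"number"}},"required":["plan"]}

```bash
mkdir -p pics; ls
python3 - <<'E'
from rig import sense, optics
import cv2,pickle
s=sense(); print(s)
for n in("side","top"):
    c=optics.capture(n); pickle.dump(c,open(f"pics/{n}0.pkl","wb")); cv2.imwrite(f"pics/{n}0.png",c["img"])
    print(n,{k:v for k,v in c.items() if k!="img"})
E
```

```text
pics
{'time_s': 0.0, 'joints': array([-1.47637329e+00,  3.13462215e-01,  1.49847294e+00, -2.39256059e-05,
        1.33100048e+00, -2.23406449e-01]), 'dq': array([ 0.00185136, -0.00088345,  0.00051374,  0.00142708,  0.00034582,
        0.00043682]), 'tau': array([-4.65470439e-04, -4.12261462e+01, -2.59741956e+01, -3.53768564e-04,
        4.05949846e-03, -1.11600593e-05]), 'eef_pos': array([ 164.01856971, -498.43532592,  230.71533175]), 'ee_rot': array([-6.70844825e-04,  9.87398929e-01,  1.58249496e-01,  3.16812085e-05]), 'force': array([-1.67730145, -0.92047054, -0.99825842]), 'wrist_torque': array([0.01283443, 0.01776649, 0.02749073]), 'grip_width': 1.002185450804464}
side {'fx': 540.6599355030243, 'fy': 540.6599355030243, 'cx': 320.8330075416438, 'cy': 241.67043973555351, 'world_to_cam': array([[-8.94140568e-01, -4.47582026e-01, -1.35267948e-02,
         4.66702100e+02],
       [ 2.32758597e-01, -4.90367116e-01,  8.39859231e-01,
        -2.23946365e+02],
       [-3.82538992e-01,  7.47803732e-01,  5.42635696e-01,
        -9.58867166e+02],
       [ 0.00000000e+00,  0.00000000e+00,  0.00000000e+00,
         1.00000000e+00]])}
top {'fx': 577.2885968919593, 'fy': 577.2885968919593, 'cx': 322.7216332388353, 'cy': 251.89902440537603, 'world_to_cam': array([[ 5.61508139e-03, -9.99983731e-01,  1.00404421e-03,
         2.27792179e+01],
       [ 9.88541092e-01,  5.70228577e-03,  1.50844268e-01,
        -5.44751125e+02],
       [-1.50847539e-01,  1.45536122e-04,  9.88557029e-01,
        -1.28749467e+03],
       [ 0.00000000e+00,  0.00000000e+00,  0.00000000e+00,
         1.00000000e+00]])}
```

View pics/side0.png

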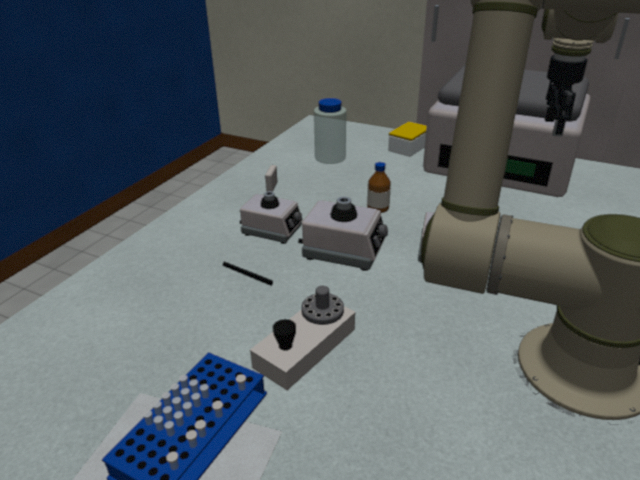

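View pics/top0.png

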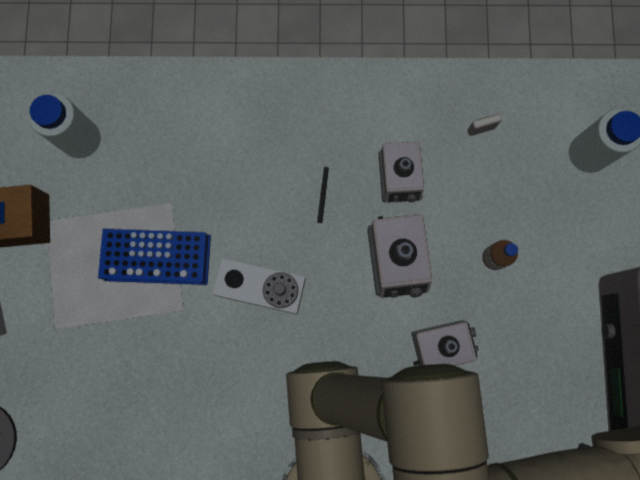

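The top view shows three mixer-like devices, at (403,250), (403,165) and (450,345). The one at (403,250), which is (343,215) in the side view, is the largest, so it is the one meant. The tube head is at top (280,290) and side (322,300), the cup head at top (234,279). I'll confirm these in one enlarged crop.

```bash
cat > h.py <<'E'
import numpy as np,pickle,cv2
def ray(c,u,v):
    M=np.array(c["world_to_cam"]);R=M[:3,:3];t=M[:3,3]
    d=R.T@np.array([(u-c["cx"])/c["fx"],-(v-c["cy"])/c["fy"],-1.]);return -R.T@t,d
def plane(c,u,v,z):
    o,d=ray(c,u,v);return o+d*(z-o[2])/d[2]
def proj(c,p):
    M=np.array(c["world_to_cam"]);q=M[:3,:3]@np.array(p,float)+M[:3,3]
    return np.array([c["cx"]+c["fx"]*q[0]/-q[2],c["cy"]-c["fy"]*q[1]/-q[2]])
def tri(c1,p1,c2,p2):
    (o1,d1),(o2,d2)=ray(c1,*p1),ray(c2,*p2)
    A=np.c_[d1,-d2];s=np.linalg.lstsq(A,o2-o1,rcond=None)[0]
    a,b=o1+d1*s[0],o2+d2*s[1];return (a+b)/2,np.linalg.norm(a-b)
def crop(im,u,v,w,h,k):
    x,y=int(u-w/2),int(v-h/2);o=cv2.resize(im[y:y+h,x:x+w],None,fx=k,fy=k,interpolation=cv2.INTER_CUBIC)
    for i in range(0,w,10):cv2.line(o,(i*k,0),(i*k,6 if (x+i)%10 else 6),(0,255,255),1)
    return o
E
python3 - <<'E'
from h import *
t=pickle.load(open("pics/top0.pkl","rb"));s=pickle.load(open("pics/side0.pkl","rb"))
T,S=t["img"],s["img"]
a=np.vstack([np.hstack([crop(T,403,252,80,60,5),crop(T,270,286,80,60,5)]),np.hstack([crop(S,343,215,80,60,5),crop(S,315,310,80,60,5)])])
cv2.imwrite("pics/crop1.png",np.clip(a*1.4,0,255).astype(np.uint8))
for u,v,z in((403,250,140),(280,290,62+45)):print(plane(t,u,v,z))
print(tri(t,(280,288),s,(322,290)),tri(t,(403,250),s,(343,203)))
E
```

```text
[ 534.63197419 -145.09310381  140.        ]
[450.62359287 117.89991118 107.        ]
(array([456.73031599, 118.81040382, 104.01184675]), np.float64(3.2314836168635113)) (array([ 536.45266888, -145.39634603,  135.08343064]), np.float64(2.229291870626587))
```

View pics/crop1.png

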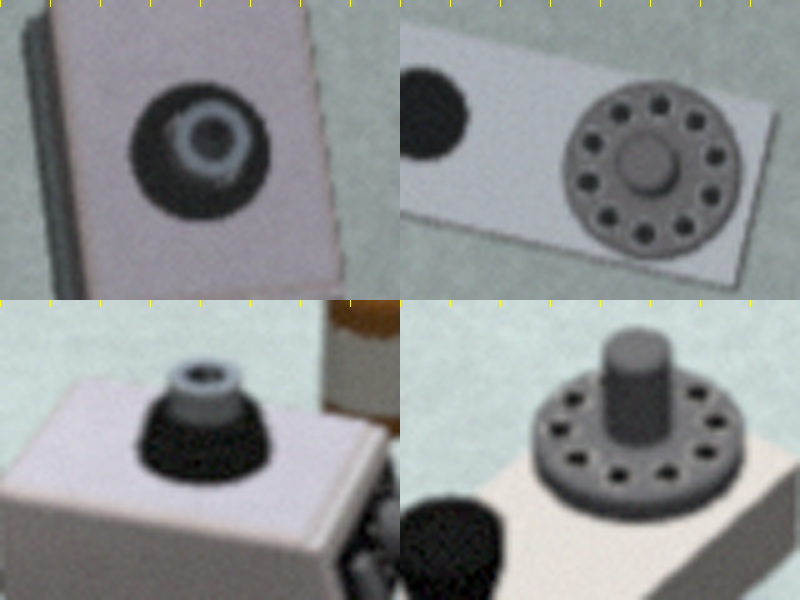

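Confirmed: the largest mixer has its rim at top crop (213,138) and side crop (204,75). The grey disc with the post has its post top at top crop (244,160) and side crop (237,50), and the black cup is in the stand's other hole. Next I measure these against the known heights.

Run:
```python
from h import *
t=pickle.load(open("pics/top0.pkl","rb"));s=pickle.load(open("pics/side0.pkl","rb"))
f=lambda X,o:o+(X+.5)/5-.5
for n,a,b,z in(("rim",(f(213,363),f(138,222)),(f(204,303),f(75,185)),140),("post",(f(244,230),f(160,256)),(f(237,275),f(50,280)),107),("disc",(f(252,230),f(170,256)),(f(238,275),f(131,280)),69)):
    print(n,a,b,plane(t,*a,z).round(1),plane(s,*b,z).round(1),tri(t,a,s,b))
# contour refinements: bright stand in top, bellows
T=t["img"];hsv=cv2.cvtColor(T,cv2.COLOR_BGR2HSV)
g=cv2.cvtColor(T,cv2.COLOR_BGR2GRAY)
# stand holes: cup disc
m=((g<45)).astype(np.uint8)
n,l,st,c=cv2.connectedComponentsWithStats(m[250:310,215:310]);
for i in range(1,n):
    if st[i,4]>100:u,v=c[i]+[215,250];print("cup",u,v,st[i],plane(t,u,v,91).round(1))
n,l,st,c=cv2.connectedComponentsWithStats(m[215:290,375:430])
for i in range(1,n):
    if st[i,4]>100:print("bellows",c[i]+[375,215],st[i])
# stand corners top z45
for u,v in((230+376/5,256+105/5),(230+337/5,256+288/5)):print(plane(t,u,v,45).round(1))
```

```text
rim (405.2, 249.2) (343.4, 199.6) [ 536.4 -149.8  140. ] [ 539.6 -151.6  140. ] (array([ 537.22203773, -149.17126926,  141.60314703]), np.float64(2.3169238546530004))
post (278.4, 287.6) (322.0, 289.6) [455.8 121.5 107. ] [457.1 121.6 107. ] (array([456.36584959, 121.67166059, 107.22413405]), np.float64(1.2375526841993036))
disc (280.0, 289.6) (322.2, 305.8) [454.8 120.7  69. ] [457.2 121.7  69. ] (array([455.96835162, 121.20834448,  68.8850198 ]), np.float64(2.5757397792979178))
cup 233.64344262295083 278.4836065573771 [ 10  20  18  18 244] [476.8 221.4  91. ]
bellows [401.51532033 253.33983287] [ 14  24  28  27 359]
bellows [410.         287.24285714] [ 10  69  43   6 140]
[485.9  65.5  45. ]
[402.8  82.3  45. ]
```

The heights check out: rim 141.6 mm (140 expected), post top 107.2 (107 expected), disc 68.9 (69 expected), and head-to-cup distance 102 mm (104 expected). That puts the head at about (456, 121.4) and the socket at about (537.5, -150.3). Starting the move.

Emit:
play_rows:
  plan:
    - [20,38,0,0,0,0,1]
    - [20,36,0,0,0,0,1]
    - [20,36,0,0,0,0,1]
    - [20,36,0,0,0,0,1]
    - [20,36,0,0,0,0,1]

```text
time_s: 0.52
eef_pos: [260.9, -316.7, 227.4]
ee_rot: [-0.003, 0.988, 0.153, -0.0]
force: [1.3, 0.7, -0.1]
grip_width: 0.998
```

Emit:
play_rows:
  plan:
    - [20,36,0,0,0,0,1]
    - [20,36,0,0,0,0,1]
    - [20,36,0,0,0,0,1]
    - [20,36,0,0,0,0,1]
    - [20,36,0,0,0,0,1]

```text
time_s: 0.93
eef_pos: [359.1, -132.9, 226.9]
ee_rot: [-0.003, 0.988, 0.152, -0.0]
force: [1.3, -0.4, 0.2]
grip_width: 1.002
```

Emit:
play_rows:
  plan:
    - [14,36,0,0,0,0,1]
    - [14,36,0,0,0,0,1]
    - [14,36,0,0,0,0,1]
    - [14,36,0,0,0,0,1]
    - [14,36,0,0,0,0,1]

```text
time_s: 1.35
eef_pos: [430.4, 57.7, 226.7]
ee_rot: [-0.003, 0.988, 0.152, -0.0]
force: [1.3, -0.7, -0.0]
grip_width: 1.0
```

Emit:
play_rows:
  plan:
    - [14,36,0,0,0,0,1]
    - [10,30,-10,0,0,0,1]
    - [3,8,-20,0,0,0,1]
    - [0,0,-20,0,0,0,1]
    - [0,0,0,0,0,0,1]

```text
time_s: 1.77
eef_pos: [458.4, 143.6, 174.3]
ee_rot: [-0.003, 0.988, 0.157, 0.0]
force: [0.6, -0.6, 0.7]
grip_width: 1.001
```

Run:
```python
from rig import sense
from scipy.spatial.transform import Rotation as R
import numpy as np
s=sense();print(s["eef_pos"],s["joints"].round(2),s["force"])
m=R.from_quat(s["ee_rot"],scalar_first=True).as_matrix();print(m.round(4))
z=m[:,2];print("tilt fix rotvec",np.cross(z,[0,0,-1]).round(4))
```

```text
[458.40789818 143.56081449 174.32062332] [0.06 0.27 1.71 0.01 1.16 1.31] [ 0.60215047 -0.58748595  0.6792805 ]
[[ 9.509e-01  3.096e-01 -5.000e-04]
 [ 3.096e-01 -9.509e-01  6.700e-03]
 [ 1.600e-03 -6.500e-03 -1.000e+00]]
tilt fix rotvec [-0.0067 -0.0005 -0.    ]
```

Emit:
play_rows:
  plan:
    - [-1.2,-11,-4,-0.0067,0,0,1]
    - [-1,-10,-20,0,0,0,1]
    - [0,-1,-20,0,0,0,1]
    - [0,0,-10,0,0,0,1]
    - [0,0,0,0,0,0,1]

```text
time_s: 2.18
eef_pos: [456.8, 116.5, 121.6]
ee_rot: [0.002, 0.988, 0.156, 0.001]
force: [-1.0, -0.0, -0.2]
grip_width: 1.0
```

```bash
cat > look.py <<'E'
import sys;from rig import sense,optics;from h import *
# args: name, then per view world point to centre on
n=sys.argv[1];p=[float(x) for x in sys.argv[2:5]];w=int(sys.argv[5]) if len(sys.argv)>5 else 80
st=sense();print(st["eef_pos"].round(2),st["ee_rot"].round(4),st["force"].round(2))
o=[]
for v in("top","side"):
    c=optics.capture(v);pickle.dump(c,open(f"pics/{n}_{v}.pkl","wb"));q=proj(c,p).round().astype(int)
    k=400//w;h=w*3//4*2//2;print(v,"x0,y0",int(q[0]-w/2),int(q[1]-h/2),"k",k);o.append(crop(c["img"],*q,w,h,k))
cv2.imwrite(f"pics/{n}.png",np.clip(np.hstack(o)*1.4,0,255).astype(np.uint8))
E
python3 look.py a 456 121 107
```

```text
[456.77 116.49 121.59] [0.0015 0.9877 0.1561 0.0014] [-1.02 -0.03 -0.21]
top x0,y0 239 258 k 5
side x0,y0 283 260 k 5
```

View pics/a.png

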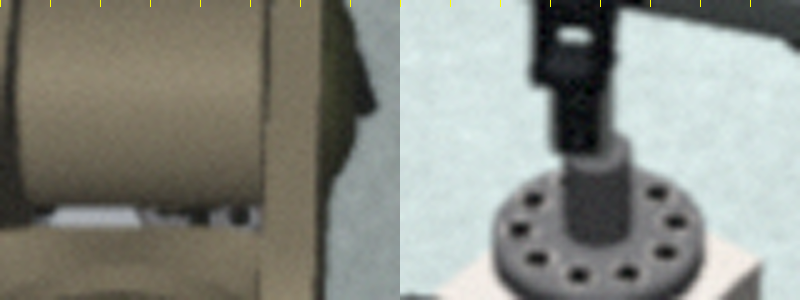

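The side crop shows the near finger (about crop 580,120) straddling the post (crop 597,150). The TCP is 5 mm short in y, so I correct that while descending.

Emit:
play_rows:
  plan:
    - [-0.8,4.9,0,0,0,0,1]
    - [0,0,-20,0,0,0,1]
    - [0,0,-16,0,0,0,1]
    - [0,0,-6,0,0,0,1]
    - [0,0,0,0,0,0,1]

```text
time_s: 2.7
eef_pos: [460.1, 121.9, 86.1]
ee_rot: [0.003, 0.988, 0.156, 0.008]
force: [0.3, 0.0, -0.1]
grip_width: 0.998
```

```bash
cat > st.py <<'E'
from rig import sense
from scipy.spatial.transform import Rotation as R
import numpy as np
s=sense();m=R.from_quat(s["ee_rot"],scalar_first=True).as_matrix();z=m[:,2]
print(s["time_s"],s["eef_pos"].round(2),s["force"].round(2),"tq",s["wrist_torque"].round(2),"fix",np.cross(z,[0,0,-1]).round(4),"dq",s["dq"].round(3),"q",s["joints"].round(2),"w",round(s["grip_width"],3))
E
python3 st.py
```

```text
2.7 [460.1  121.91  86.08] [ 0.26  0.   -0.14] tq [-0.02  0.07 -0.03] fix [0.0025 0.0174 0.    ] dq [ 0.003 -0.017 -0.015 -0.     0.017  0.002] q [ 0.01  0.38  1.83 -0.    0.92  1.27] w 0.998
```

Emit:
play_rows:
  plan:
    - [0,0,0,0,0,0,1]
    - [0,0,0,0,0,0,1]

```text
time_s: 2.87
eef_pos: [460.8, 122.1, 87.7]
ee_rot: [0.003, 0.988, 0.156, 0.009]
force: [-0.7, -0.1, -0.3]
grip_width: 1.004
```

```bash
python3 st.py
```

```text
2.8667 [460.82 122.12  87.74] [-0.67 -0.07 -0.25] tq [-0.05  0.03 -0.04] fix [0.0025 0.0194 0.    ] dq [ 0.001 -0.016 -0.013  0.     0.013  0.002] q [ 0.01  0.37  1.83 -0.    0.92  1.27] w 1.004
```

Emit:
play_rows:
  plan:
    - [-4.5,-0.6,0,0.0025,0.0194,0,1]
    - [0,0,-6,0,0,0,1]
    - [0,0,-6,0,0,0,1]
    - [0,0,0,0,0,0,1]

```text
time_s: 3.2
eef_pos: [457.1, 121.5, 77.1]
ee_rot: [0.0, 0.988, 0.156, 0.001]
force: [0.7, -0.2, -0.3]
grip_width: 1.001
```

```bash
python3 st.py
```

```text
3.2 [457.06 121.53  77.07] [ 0.73 -0.16 -0.32] tq [-0.02  0.01 -0.03] fix [-0.0003  0.0023  0.    ] dq [ 0.001 -0.01  -0.011 -0.     0.011 -0.001] q [0.01 0.39 1.84 0.   0.91 1.27] w 1.001
```

Emit:
play_rows:
  plan:
    - [-0.8,0,-0.5,0,0.002,0,0.3]
    - [0,0,-0.5,0,0,0,0]
    - [0,0,-0.5,0,0,0,-0.3]
    - [0,0,-0.5,0,0,0,-0.6]
    - [0,0,0,0,0,0,-1]
  grip_force: 50

```text
time_s: 3.62
eef_pos: [456.1, 121.5, 74.5]
ee_rot: [-0.0, 0.988, 0.156, -0.0]
force: [-0.7, -1.6, 1.5]
grip_width: 0.3
```

Emit:
play_rows:
  plan:
    - [0,0,0,0,0,0,-1]
    - [0,0,0,0,0,0,-1]
    - [0,0,0,0,0,0,-1]

```text
time_s: 3.87
eef_pos: [456.1, 121.5, 74.7]
ee_rot: [-0.0, 0.988, 0.156, -0.0]
force: [0.7, 0.5, -1.3]
grip_width: 0.29
```

```bash
python3 st.py
```

```text
3.8667 [456.06 121.54  74.67] [ 0.72  0.47 -1.26] tq [-0.08  0.04 -0.05] fix [-0.0002 -0.0006 -0.    ] dq [-0.002 -0.001  0.001 -0.     0.    -0.001] q [0.01 0.4  1.84 0.   0.91 1.27] w 0.29
```

Gripped, with a width of about 25 mm. Lifting straight up.

Emit:
play_rows:
  plan:
    - [0,0,5,0,0,0,-1]
    - [0,0,10,0,0,0,-1]
    - [0,0,15,0,0,0,-1]
    - [0,0,20,0,0,0,-1]
    - [0,0,25,0,0,0,-1]

```text
time_s: 4.28
eef_pos: [452.4, 121.3, 148.3]
ee_rot: [-0.001, 0.988, 0.156, -0.006]
force: [0.7, 0.3, -1.3]
grip_width: 0.287
```

Emit:
play_rows:
  plan:
    - [0,0,30,0,0,0,-1]
    - [0,0,30,0,0,0,-1]
    - [0,0,25,0,0,0,-1]
    - [0,0,10,0,0,0,-1]
    - [0,0,0,0,0,0,-1]

```text
time_s: 4.7
eef_pos: [451.8, 121.4, 253.3]
ee_rot: [-0.001, 0.988, 0.156, -0.003]
force: [-0.5, -0.1, -1.4]
grip_width: 0.29
```

```bash
python3 st.py
```

```text
4.7 [451.82 121.43 253.31] [-0.52 -0.06 -1.37] tq [-0.05 -0.02 -0.  ] fix [-0.     -0.0069 -0.    ] dq [-0.001 -0.012  0.004 -0.001 -0.004 -0.001] q [0.01 0.17 1.62 0.   1.36 1.27] w 0.29
```

Emit:
play_rows:
  plan:
    - [8,-20,0,0,-0.006,0,-1]
    - [11,-34,0,0,0,0,-1]
    - [11,-34,0,0,0,0,-1]
    - [11,-34,0,0,0,0,-1]
    - [11,-34,0,0,0,0,-1]

```text
time_s: 5.12
eef_pos: [502.0, -34.7, 251.5]
ee_rot: [-0.002, 0.987, 0.161, -0.001]
force: [0.2, 0.5, -2.2]
grip_width: 0.288
```

Emit:
play_rows:
  plan:
    - [11,-34,0,0,0,0,-1]
    - [11,-34,0,0,0,0,-1]
    - [8,-25,0,0,0,0,-1]
    - [4,-14,-5,0,0,0,-1]
    - [0,0,0,0,0,0,-1]

```text
time_s: 5.53
eef_pos: [535.7, -152.5, 239.7]
ee_rot: [-0.004, 0.987, 0.158, -0.005]
force: [-0.9, -0.3, -2.1]
grip_width: 0.289
```

```bash
python3 st.py
```

```text
5.5333 [ 535.68 -152.55  239.7 ] [-0.89 -0.25 -2.1 ] tq [0.02 0.02 0.03] fix [-0.0055 -0.011  -0.    ] dq [ 0.004 -0.004  0.008  0.01   0.012  0.014] q [-0.49  0.38  1.38 -0.    1.39  0.77] w 0.289
```

Emit:
play_rows:
  plan:
    - [1.8,2.2,-10,-0.0055,-0.011,0,-1]
    - [0,0,-10,0,0,0,-1]
    - [0,0,-7,0,0,0,-1]
    - [0,0,0,0,0,0,-1]

```text
time_s: 5.87
eef_pos: [536.0, -147.5, 208.1]
ee_rot: [-0.002, 0.987, 0.158, -0.002]
force: [-0.1, -0.4, -2.0]
grip_width: 0.291
```

```bash
python3 st.py; python3 look.py b 537.5 -150.3 160 100
```

```text
5.8667 [ 536.01 -147.52  208.11] [-0.13 -0.36 -1.96] tq [ 0.04 -0.01  0.02] fix [-0.0035 -0.0048 -0.    ] dq [ 0.014 -0.01   0.003  0.     0.01   0.003] q [-0.48  0.4   1.43  0.    1.31  0.77] w 0.291
[ 536.01 -147.52  208.11] [-0.0021  0.9874  0.1583 -0.0021] [-0.13 -0.36 -1.96]
top x0,y0 357 209 k 4
side x0,y0 294 154 k 4
```

View pics/b.png

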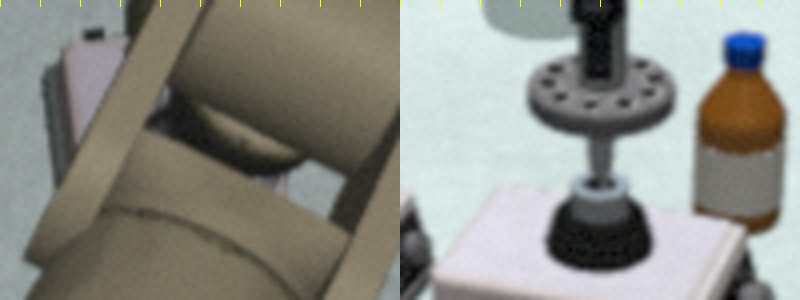

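The side crop shows the shank tip (crop 600,185) right over the socket bore (crop 601,186), with the top camera blocked by the arm. I take one closer crop to compare the disc and the rim in this same camera, which cancels the calibration bias.

Run:
```python
from h import *
s=pickle.load(open("pics/b_side.pkl","rb"));S=s["img"]
A=crop(S,344,190,44,70,8)[:560]; s0=pickle.load(open("pics/side0.pkl","rb"))["img"]
B=crop(s0,344,190,44,70,8)[:560]
cv2.imwrite("pics/c.png",np.clip(np.hstack([A,B])*1.5,0,255).astype(np.uint8))
T=np.array([536.0,-147.5,208.1])
for n,z in(("disc top",-29.7+24),("disc bot",-29.7+8),("tip",-29.7-32)):
    p=proj(s,T+[0,0,z]);print(n,p.round(2),"crop",((p-[322,155]+.5)*8).round(0))
p=proj(s,[537.5,-150.3,140]);print("rim",p,((p-[322,155]+.5)*8).round(0))
for z in (18.3,-5.7-0,):pass
```

```text
disc top [344.39 175.21] crop [183. 166.]
disc bot [344.31 181.9 ] crop [182. 219.]
tip [344.13 198.18] crop [181. 349.]
rim [344.00950341 200.0513521 ] [180. 364.]
```

View pics/c.png

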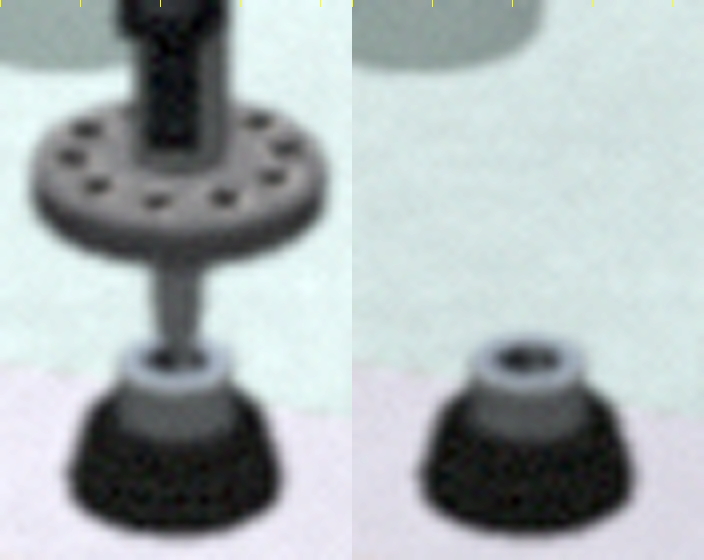

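Horizontally in the image, the disc centre (179) and shank (177) sit over the rim centre (176) to within 1 mm once the bias is removed. In depth the TCP is about 2.5 mm off, so I shift by (+1.2, -2.3), level the tool, and descend slowly.

Emit:
play_rows:
  plan:
    - [1.2,-2.3,0,-0.0035,-0.005,0,-1]
    - [0,0,0,0,0,0,-1]
    - [0,0,-1,0,0,0,-1]

```text
time_s: 6.22
eef_pos: [538.5, -149.9, 210.4]
ee_rot: [0.002, 0.987, 0.159, 0.002]
force: [-0.4, -0.3, -2.3]
grip_width: 0.288
```

```bash
python3 st.py
```

```text
6.2167 [ 538.5  -149.91  210.4 ] [-0.39 -0.28 -2.3 ] tq [-0.01 -0.02  0.02] fix [0.0029 0.0054 0.    ] dq [ 0.     0.01   0.017 -0.002 -0.035 -0.002] q [-0.48  0.4   1.43 -0.    1.3   0.77] w 0.288
```

Emit:
play_rows:
  plan:
    - [-0.6,0,-2,0.0015,0.003,0,-1]
    - [-0.3,0,-2.5,0,0,0,-1]
    - [0,0,-2.5,0,0,0,-1]
    - [0,0,-2.5,0,0,0,-1]
    - [0,0,-2.5,0,0,0,-1]

```text
time_s: 6.63
eef_pos: [537.8, -150.1, 198.3]
ee_rot: [0.001, 0.987, 0.159, 0.002]
force: [0.1, -0.4, -2.1]
grip_width: 0.288
```

```bash
python3 st.py
```

```text
6.6333 [ 537.8  -150.05  198.35] [ 0.13 -0.44 -2.1 ] tq [-0.02 -0.02 -0.08] fix [0.0021 0.0039 0.    ] dq [ 0.     0.03   0.051 -0.    -0.077  0.001] q [-0.48  0.41  1.45 -0.    1.28  0.77] w 0.288
```

Emit:
play_rows:
  plan:
    - [-0.4,0.1,-2,0.001,0.002,0,-1]
    - [0,0,-2,0,0,0,-1]
    - [0,0,-2,0,0,0,-1]
    - [0,0,-2,0,0,0,-1]
    - [0,0,-2,0,0,0,-1]

```text
time_s: 7.05
eef_pos: [537.2, -149.9, 186.8]
ee_rot: [0.0, 0.987, 0.159, 0.0]
force: [-1.5, 1.1, -1.2]
grip_width: 0.288
```

```bash
python3 st.py
```

```text
7.05 [ 537.18 -149.89  186.76] [-1.52  1.06 -1.19] tq [ 0.07  0.08 -0.05] fix [0.0005 0.0008 0.    ] dq [-0.001  0.025  0.037  0.    -0.059 -0.001] q [-0.48  0.42  1.46 -0.    1.26  0.77] w 0.288
```

Emit:
play_rows:
  plan:
    - [-0.4,0.3,-1,0,0,0,-1]
    - [0,0,-1,0,0,0,-1]
    - [0,0,-1,0,0,0,-1]
    - [0,0,-1,0,0,0,-1]
    - [0,0,-1,0,0,0,-1]

```text
time_s: 7.47
eef_pos: [536.9, -149.4, 181.2]
ee_rot: [0.0, 0.987, 0.159, 0.001]
force: [0.3, 0.3, -1.6]
grip_width: 0.293
```

```bash
python3 st.py
```

```text
7.4667 [ 536.91 -149.42  181.2 ] [ 0.34  0.3  -1.57] tq [ 0.11 -0.06 -0.02] fix [0.0004 0.0013 0.    ] dq [-0.002  0.014  0.015 -0.001 -0.031  0.002] q [-0.48  0.42  1.47  0.    1.24  0.77] w 0.293
```

Emit:
play_rows:
  plan:
    - [0,0,-0.8,0,0,0,-1]
    - [0,0,-0.8,0,0,0,-1]
    - [0,0,-0.8,0,0,0,-1]
    - [0,0,-0.8,0,0,0,-1]
    - [0,0,-0.8,0,0,0,-1]

```text
time_s: 7.88
eef_pos: [537.0, -149.3, 177.1]
ee_rot: [0.0, 0.987, 0.159, 0.001]
force: [0.2, 1.2, -0.0]
grip_width: 0.292
```

Emit:
play_rows:
  plan:
    - [0,0,-0.8,0,0,0,-1]
    - [0,0,-0.8,0,0,0,-1]
    - [0,0,-0.8,0,0,0,-1]

```text
time_s: 8.13
eef_pos: [537.2, -149.3, 175.5]
ee_rot: [0.0, 0.987, 0.159, 0.001]
force: [-2.0, 1.1, 2.1]
grip_width: 0.286
```

```bash
python3 st.py
```

```text
8.1333 [ 537.18 -149.25  175.46] [-1.96  1.07  2.15] tq [0.28 0.31 0.02] fix [0.0005 0.0027 0.    ] dq [ 0.001  0.005  0.008  0.001 -0.021  0.   ] q [-0.48  0.43  1.48  0.    1.23  0.77] w 0.286
```

Emit:
play_rows:
  plan:
    - [-0.5,0.3,-0.8,0,0.002,0,-1]
    - [0,0,-0.8,0,0,0,-1]
    - [0,0,-0.8,0,0,0,-1]
    - [0,0,-0.8,0,0,0,-1]
    - [0,0,-0.8,0,0,0,-1]

```text
time_s: 8.55
eef_pos: [537.2, -149.2, 172.6]
ee_rot: [0.001, 0.987, 0.159, 0.001]
force: [-1.8, 2.4, 5.3]
grip_width: 0.295
```

Emit:
play_rows:
  plan:
    - [0,0,-0.8,0,0,0,-1]
    - [0,0,-0.8,0,0,0,-1]
    - [0,0,-0.8,0,0,0,-1]

```text
time_s: 8.8
eef_pos: [537.2, -149.2, 170.8]
ee_rot: [0.001, 0.987, 0.159, 0.002]
force: [-1.4, 1.5, 7.0]
grip_width: 0.289
```

```bash
python3 st.py
```

```text
8.8 [ 537.22 -149.21  170.84] [-1.44  1.52  7.04] tq [ 0.36  0.48 -0.01] fix [0.0022 0.0034 0.    ] dq [ 0.     0.004  0.01  -0.002 -0.018  0.001] q [-0.48  0.43  1.49 -0.    1.22  0.77] w 0.289
```

Emit:
play_rows:
  plan:
    - [-0.4,0.3,-0.8,0.002,0.003,0,-1]
    - [0,0,-0.8,0,0,0,-1]
    - [0,0,-0.8,0,0,0,-1]
    - [0,0,-0.8,0,0,0,-1]

```text
time_s: 9.13
eef_pos: [537.4, -149.3, 169.6]
ee_rot: [0.001, 0.987, 0.159, 0.001]
force: [-2.3, 2.4, 10.0]
grip_width: 0.289
```

```bash
python3 st.py
```

```text
9.1333 [ 537.37 -149.29  169.65] [-2.26  2.41  9.98] tq [ 0.48  0.7  -0.02] fix [0.0018 0.003  0.    ] dq [ 0.001  0.     0.006 -0.    -0.013  0.002] q [-0.48  0.44  1.49 -0.    1.21  0.77] w 0.289
```

Now pressing at about 12 N, so the taper has bitten. I release, go up, shut the fingers and tap on the post's top.

Emit:
play_rows:
  plan:
    - [0,0,0,0,0,0,-0.2]
    - [0,0,0,0,0,0,0.2]
    - [0,0,0,0,0,0,0.6]
    - [0,0,0,0,0,0,1]
    - [0,0,5,0,0,0,1]

```text
time_s: 9.55
eef_pos: [536.8, -149.4, 172.6]
ee_rot: [0.001, 0.987, 0.159, 0.0]
force: [0.2, 0.2, -0.3]
grip_width: 0.939
```

Emit:
play_rows:
  plan:
    - [0,0,15,0,0,0,1]
    - [0,0,20,0,0,0,1]
    - [0,0,15,0,0,0,1]
    - [0,0,5,0,0,0,1]
    - [0,0,0,0,0,0,1]

```text
time_s: 9.97
eef_pos: [536.4, -149.4, 230.4]
ee_rot: [0.0, 0.987, 0.159, -0.0]
force: [-0.2, -0.4, -0.7]
grip_width: 1.002
```

```bash
python3 st.py; python3 look.py d 537.5 -150.3 160 80
```

```text
9.9667 [ 536.4  -149.41  230.37] [-0.24 -0.39 -0.72] tq [-0.02 -0.01  0.01] fix [ 0.0009 -0.0006  0.    ] dq [-0.001 -0.004 -0.001 -0.002 -0.003  0.001] q [-0.48  0.38  1.4  -0.    1.36  0.77] w 1.002
[ 536.4  -149.41  230.37] [ 4.000e-04  9.873e-01  1.589e-01 -4.000e-04] [-0.24 -0.39 -0.72]
top x0,y0 367 217 k 5
side x0,y0 304 162 k 5
```

View pics/d.png

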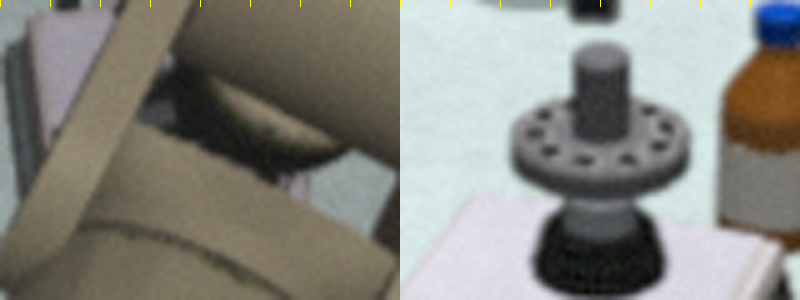

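The head stands upright in the socket (post top at crop 602,55), with the collar's gap still hidden under the disc. I shut the fingers and approach the post's top.

Emit:
play_rows:
  plan:
    - [0.8,0.2,0,0,0,0,0]
    - [0,0,0,0,0,0,-1]
    - [0,0,0,0,0,0,-1]
    - [0,0,0,0,0,0,-1]
    - [0,0,0,0,0,0,-1]

```text
time_s: 10.48
eef_pos: [535.9, -148.5, 225.4]
ee_rot: [-0.002, 0.987, 0.159, -0.004]
force: [0.4, -0.4, -0.4]
grip_width: 0.297
```

Emit:
play_rows:
  plan:
    - [0,0,0,0,0,0,-1]
    - [0,0,0,0,0,0,-1]
    - [0,0,-5,0,0,0,-1]
    - [0,0,-5,0,0,0,-1]
    - [0,0,-2,0,0,0,-1]

```text
time_s: 10.9
eef_pos: [535.9, -148.5, 212.2]
ee_rot: [-0.002, 0.987, 0.159, -0.004]
force: [-0.9, -0.5, -0.5]
grip_width: 0.001
```

```bash
python3 st.py
```

```text
10.9 [ 535.9  -148.53  212.24] [-0.89 -0.47 -0.46] tq [-0.01  0.02  0.06] fix [-0.0029 -0.0078 -0.    ] dq [-0.001  0.02   0.038  0.001 -0.06  -0.   ] q [-0.48  0.4   1.43 -0.    1.32  0.77] w 0.001
```

Emit:
play_rows:
  plan:
    - [1,-0.5,0.5,-0.0025,-0.006,0,-1]
    - [0,0,-0.5,0,0,0,-1]
    - [0,0,-1,0,0,0,-1]
    - [0,0,-1,0,0,0,-1]

```text
time_s: 11.23
eef_pos: [536.8, -149.0, 209.3]
ee_rot: [-0.0, 0.987, 0.159, -0.001]
force: [-1.0, -0.3, -0.6]
grip_width: 0.002
```

```bash
python3 st.py
```

```text
11.2333 [ 536.8  -148.99  209.31] [-0.98 -0.28 -0.57] tq [ 0.04 -0.02  0.04] fix [-0.0006 -0.0021 -0.    ] dq [ 0.003  0.011  0.02   0.    -0.029  0.   ] q [-0.48  0.4   1.43 -0.    1.31  0.77] w 0.002
```

Emit:
play_rows:
  plan:
    - [0.3,-0.2,-0.8,0,0,0,-1]
    - [0,0,-0.8,0,0,0,-1]
    - [0,0,-0.8,0,0,0,-1]
    - [0,0,-0.8,0,0,0,-1]
    - [0,0,-0.8,0,0,0,-1]

```text
time_s: 11.65
eef_pos: [537.4, -149.4, 205.7]
ee_rot: [-0.0, 0.987, 0.159, -0.0]
force: [-1.4, 1.1, 3.3]
grip_width: -0.0
```

Emit:
play_rows:
  plan:
    - [0,0,-0.8,0,0,0,-1]
    - [0,0,-0.8,0,0,0,-1]
    - [0,0,-0.8,0,0,0,-1]
    - [0,0,-0.8,0,0,0,-1]
    - [0,0,-0.8,0,0,0,-1]

```text
time_s: 12.07
eef_pos: [537.9, -149.6, 203.3]
ee_rot: [0.001, 0.987, 0.159, 0.001]
force: [-1.4, 0.7, 6.3]
grip_width: -0.003
```

```bash
python3 st.py
```

```text
12.0667 [ 537.89 -149.58  203.26] [-1.42  0.67  6.34] tq [0.1  0.26 0.04] fix [0.0017 0.0019 0.    ] dq [ 0.002  0.005  0.009 -0.002 -0.022  0.001] q [-0.48  0.41  1.44 -0.    1.29  0.77] w -0.003
```

Emit:
play_rows:
  plan:
    - [-0.3,0.1,-0.8,0,0,0,-1]
    - [0,0,-0.8,0,0,0,-1]
    - [0,0,-0.8,0,0,0,-1]
    - [0,0,-0.8,0,0,0,-1]
    - [0,0,-0.8,0,0,0,-1]

```text
time_s: 12.48
eef_pos: [538.6, -150.0, 202.4]
ee_rot: [0.003, 0.987, 0.159, 0.003]
force: [-1.6, 1.2, 8.4]
grip_width: 0.001
```

Emit:
play_rows:
  plan:
    - [-0.3,0.1,-0.8,0,0,0,-1]
    - [0,0,-0.8,0,0,0,-1]
    - [0,0,-0.8,0,0,0,-1]
    - [0,0,-0.8,0,0,0,-1]
    - [0,0,-0.8,0,0,0,-1]

```text
time_s: 12.9
eef_pos: [539.2, -150.4, 202.4]
ee_rot: [0.005, 0.987, 0.159, 0.006]
force: [-1.3, 1.1, 8.7]
grip_width: -0.001
```

```bash
python3 st.py
```

```text
12.9 [ 539.16 -150.39  202.42] [-1.32  1.11  8.65] tq [ 0.13  0.45 -0.  ] fix [0.0079 0.0125 0.    ] dq [-0.001 -0.002  0.005 -0.001 -0.014 -0.   ] q [-0.48  0.4   1.45 -0.    1.28  0.77] w -0.001
```

Emit:
play_rows:
  plan:
    - [-1,0.4,-0.8,0.004,0.006,0,-1]
    - [-0.5,0.2,-1,0.002,0.003,0,-1]
    - [-0.3,0.1,-1.1,0.001,0.002,0,-1]
    - [-0.3,0.1,-1.1,0.001,0.002,0,-1]

```text
time_s: 13.23
eef_pos: [538.2, -150.1, 202.1]
ee_rot: [0.002, 0.987, 0.159, 0.002]
force: [-1.3, 1.9, 9.5]
grip_width: 0.004
```

```bash
python3 st.py
```

```text
13.2333 [ 538.22 -150.06  202.05] [-1.34  1.89  9.52] tq [0.15 0.31 0.03] fix [0.0027 0.0052 0.    ] dq [-0.001  0.005 -0.006  0.     0.005 -0.   ] q [-0.48  0.41  1.44  0.    1.29  0.77] w 0.004
```

Emit:
play_rows:
  plan:
    - [-0.7,0.3,-1.4,0.002,0.004,0,-1]
    - [-0.4,0.2,-1.4,0.001,0.002,0,-1]
    - [-0.4,0.2,-1.5,0.001,0.002,0,-1]
    - [-0.4,0.2,-1.5,0.001,0.002,0,-1]

```text
time_s: 13.57
eef_pos: [538.2, -149.9, 201.3]
ee_rot: [0.001, 0.987, 0.159, 0.002]
force: [-1.7, 0.4, 11.3]
grip_width: -0.003
```

```bash
python3 st.py
```

```text
13.5667 [ 538.17 -149.95  201.26] [-1.74  0.37 11.26] tq [ 0.19  0.38 -0.01] fix [0.002  0.0038 0.    ] dq [ 0.001  0.002  0.001  0.    -0.008  0.001] q [-0.48  0.41  1.44 -0.    1.29  0.77] w -0.003
```

Emit:
play_rows:
  plan:
    - [-0.7,0.3,-1.8,0.002,0.004,0,-1]
    - [-0.5,0.2,-1.8,0.001,0.003,0,-1]
    - [-0.5,0.2,-1.9,0.001,0.003,0,-1]
    - [-0.5,0.2,-1.9,0.001,0.003,0,-1]
    - [-0.5,0.2,-1.9,0.001,0.003,0,-1]

```text
time_s: 13.98
eef_pos: [538.5, -150.1, 200.4]
ee_rot: [0.002, 0.987, 0.159, 0.001]
force: [-1.7, 1.9, 15.1]
grip_width: 0.003
```

```bash
python3 st.py
```

```text
13.9833 [ 538.52 -150.14  200.39] [-1.65  1.94 15.1 ] tq [0.21 0.46 0.02] fix [0.0033 0.002  0.    ] dq [ 0.002  0.002 -0.003 -0.005 -0.003  0.003] q [-0.48  0.41  1.44 -0.    1.29  0.77] w 0.003
```

Emit:
play_rows:
  plan:
    - [-0.9,0.4,-2.2,0.003,0.003,0,-1]
    - [-0.6,0.2,-2.2,0.001,0.003,0,-1]
    - [-0.6,0.2,-2.2,0.001,0.003,0,-1]
    - [-0.6,0.2,-2.3,0.001,0.003,0,-1]
    - [-0.6,0.2,-2.3,0.001,0.003,0,-1]

```text
time_s: 14.4
eef_pos: [538.9, -150.5, 199.8]
ee_rot: [0.003, 0.987, 0.16, 0.002]
force: [-2.5, 1.9, 16.5]
grip_width: 0.001
```

```bash
python3 st.py
```

```text
14.4 [ 538.91 -150.48  199.82] [-2.53  1.95 16.5 ] tq [ 0.27  0.52 -0.04] fix [0.0051 0.0044 0.    ] dq [ 0.003 -0.001  0.001 -0.006 -0.013  0.004] q [-0.48  0.41  1.44 -0.    1.28  0.77] w 0.001
```

Emit:
play_rows:
  plan:
    - [-1.5,0.8,-2.6,0.004,0.005,0,-1]
    - [-0.8,0.4,-2.6,0.002,0.003,0,-1]
    - [-0.8,0.4,-2.6,0.002,0.003,0,-1]
    - [-0.8,0.4,-2.7,0.002,0.003,0,-1]
    - [-0.8,0.4,-2.7,0.002,0.003,0,-1]

```text
time_s: 14.82
eef_pos: [538.6, -150.1, 198.8]
ee_rot: [0.002, 0.987, 0.16, 0.004]
force: [-2.5, 1.8, 18.1]
grip_width: -0.0
```

```bash
python3 st.py
```

```text
14.8167 [ 538.57 -150.06  198.85] [-2.51  1.79 18.11] tq [ 0.21  0.55 -0.04] fix [0.0038 0.0079 0.    ] dq [-0.001 -0.004  0.012  0.004 -0.02  -0.005] q [-0.48  0.41  1.45  0.    1.28  0.77] w -0.0
```

Emit:
play_rows:
  plan:
    - [-1.3,0.6,-3.0,0.004,0.008,0,-1]
    - [-0.9,0.4,-3.0,0.002,0.004,0,-1]
    - [-0.9,0.4,-3.0,0.002,0.004,0,-1]
    - [-0.9,0.4,-3.1,0.002,0.004,0,-1]
    - [-0.9,0.4,-3.1,0.002,0.004,0,-1]

```text
time_s: 15.23
eef_pos: [538.7, -150.3, 198.1]
ee_rot: [0.003, 0.987, 0.16, 0.003]
force: [-3.4, 1.6, 22.8]
grip_width: -0.002
```

```bash
python3 st.py
```

```text
15.2333 [ 538.75 -150.29  198.12] [-3.38  1.62 22.84] tq [0.4  0.76 0.  ] fix [0.0043 0.0077 0.    ] dq [ 0.001 -0.003  0.006 -0.002 -0.014 -0.   ] q [-0.48  0.41  1.45 -0.    1.27  0.77] w -0.002
```

Emit:
play_rows:
  plan:
    - [-1.3,0.6,-3.2,0.004,0.008,0,-1]
    - [-1,0.4,-3.2,0.002,0.004,0,-1]
    - [-1,0.4,-3.3,0.002,0.004,0,-1]
    - [-1,0.4,-3.3,0.002,0.004,0,-1]
    - [-1,0.4,-3.3,0.002,0.004,0,-1]

```text
time_s: 15.65
eef_pos: [538.8, -150.3, 198.1]
ee_rot: [0.003, 0.987, 0.161, 0.004]
force: [-3.7, 2.0, 22.7]
grip_width: 0.001
```

```bash
python3 st.py
```

```text
15.65 [ 538.75 -150.34  198.13] [-3.74  1.95 22.69] tq [ 0.41  0.75 -0.02] fix [0.0055 0.0092 0.    ] dq [ 0.001 -0.008  0.011  0.001 -0.017 -0.002] q [-0.48  0.41  1.45 -0.    1.27  0.77] w 0.001
```

z has stopped at 198.1 under 23 N. To tell home from sticking, I press a little harder, still well below 40 N.

Emit:
play_rows:
  plan:
    - [-1.5,0.7,-3.6,0.005,0.009,0,-1]
    - [-1,0.4,-3.7,0.002,0.004,0,-1]
    - [-1,0.4,-3.8,0.002,0.004,0,-1]
    - [-1,0.4,-3.9,0.002,0.004,0,-1]
    - [-1,0.4,-4.0,0.002,0.004,0,-1]

```text
time_s: 16.07
eef_pos: [539.1, -150.5, 198.0]
ee_rot: [0.005, 0.987, 0.161, 0.006]
force: [-6.4, 3.2, 29.2]
grip_width: -0.0
```

```bash
python3 st.py
```

```text
16.0667 [ 539.08 -150.47  198.04] [-6.38  3.21 29.25] tq [ 0.58  1.17 -0.03] fix [0.0073 0.0127 0.    ] dq [ 0.001 -0.007  0.015 -0.001 -0.029 -0.001] q [-0.48  0.41  1.45 -0.    1.27  0.77] w -0.0
```

At 29 N z is unchanged at 198.0, so the collar is on the rim (202 mm minus about 4 mm of drive sink). I back off slowly to see where contact ends; home predicts a TCP height of about 202.

Emit:
play_rows:
  plan:
    - [0,0,0,0,0,0,-1]
    - [0,0,0.5,0,0,0,-1]
    - [0,0,0.7,0,0,0,-1]
    - [0,0,0.7,0,0,0,-1]

```text
time_s: 16.4
eef_pos: [538.8, -150.2, 202.5]
ee_rot: [0.005, 0.987, 0.161, 0.006]
force: [-0.0, 0.5, 0.6]
grip_width: 0.002
```

Emit:
play_rows:
  plan:
    - [0,0,0.7,0,0,0,-1]
    - [0,0,0.7,0,0,0,-1]

```text
time_s: 16.57
eef_pos: [538.8, -150.2, 203.1]
ee_rot: [0.005, 0.987, 0.161, 0.006]
force: [0.8, -1.5, -0.2]
grip_width: -0.001
```

Emit:
play_rows:
  plan:
    - [0,0,0.7,0,0,0,-1]
    - [0,0,0.7,0,0,0,-1]

```text
time_s: 16.73
eef_pos: [538.7, -150.2, 203.7]
ee_rot: [0.005, 0.987, 0.161, 0.006]
force: [0.9, 0.5, 0.0]
grip_width: -0.0
```

Emit:
play_rows:
  plan:
    - [0,0,0.7,0,0,0,-1]
    - [0,0,0.7,0,0,0,-1]

```text
time_s: 16.9
eef_pos: [538.7, -150.2, 204.7]
ee_rot: [0.004, 0.987, 0.161, 0.005]
force: [-0.1, -0.4, 0.3]
grip_width: 0.0
```

Contact ended by 202.5 (it was about 206.5 before tapping). I retreat up and away and look with both cameras.

Emit:
play_rows:
  plan:
    - [0,0,10,0,0,0,-1]
    - [0,0,30,0,0,0,-1]
    - [0,0,35,0,0,0,-1]
    - [-20,-20,20,0,0,0,-1]
    - [-25,-25,0,0,0,0,-1]

```text
time_s: 17.32
eef_pos: [493.8, -192.3, 304.7]
ee_rot: [0.003, 0.986, 0.164, 0.004]
force: [0.0, -0.7, 0.6]
grip_width: 0.002
```

Emit:
play_rows:
  plan:
    - [-25,-25,0,0,0,0,-1]
    - [-25,-25,0,0,0,0,-1]
    - [-25,-25,0,0,0,0,-1]
    - [-25,-30,0,0,0,0,-1]
    - [-25,-30,0,0,0,0,-1]

```text
time_s: 17.73
eef_pos: [363.6, -330.5, 311.7]
ee_rot: [0.007, 0.986, 0.167, 0.007]
force: [0.6, -0.9, -0.9]
grip_width: -0.002
```

Emit:
play_rows:
  plan:
    - [-20,-30,0,0,0,0,-1]
    - [-20,-30,0,0,0,0,-1]
    - [-20,-30,0,0,0,0,-1]
    - [-10,-15,0,0,0,0,-1]
    - [0,0,0,0,0,0,-1]

```text
time_s: 18.15
eef_pos: [284.1, -444.2, 316.3]
ee_rot: [0.01, 0.986, 0.164, 0.007]
force: [0.9, 0.5, -0.8]
grip_width: -0.002
```

```bash
python3 st.py; python3 look.py e 537.2 -149.8 160 80
python3 - <<'E'
from h import *
# displacement of bystanders / mixer between first and last pictures
for v,w in(("top",[("rack",95,225,120,62),("cup",214,262,40,35),("pen",312,162,20,66),("mixer+others",365,205,75,100),("bottle",478,235,45,38)]),("side",[("mixer",295,215,95,55),("bottle",362,160,32,52),("rack",100,350,170,130)])):
    a=pickle.load(open(f"pics/{v}0.pkl","rb"))["img"];b=pickle.load(open(f"pics/e_{v}.pkl","rb"))["img"]
    for n,x,y,ww,hh in w:
        g=[np.float32(cv2.cvtColor(i[y:y+hh,x:x+ww],cv2.COLOR_BGR2GRAY)) for i in(a,b)]
        print(v,n,np.round(cv2.phaseCorrelate(g[0],g[1]),2),np.abs(g[0]-g[1]).mean().round(1))
E
```

```text
18.15 [ 284.09 -444.18  316.29] [ 0.9   0.48 -0.85] tq [-0.   -0.04 -0.05] fix [0.0179 0.0181 0.    ] dq [-0.006 -0.015  0.     0.007  0.014  0.013] q [-1.23  0.26  1.35  0.01  1.51  0.01] w -0.002
[ 284.09 -444.18  316.29] [0.0103 0.9864 0.1636 0.0074] [ 0.9   0.48 -0.85]
top x0,y0 367 217 k 5
side x0,y0 304 162 k 5Traceback (most recent call last):
  File "<stdin>", line 7, in <module>
    return _wrapfunc(a, 'round', decimals=decimals, out=out)
    return _wrapit(obj, method, *args, **kwds)
    conv = _array_converter(obj)
ValueError: setting an array element with a sequence. The requested array has an inhomogeneous shape after 1 dimensions. The detected shape was (2,) + inhomogeneous part.
```

View pics/e.png

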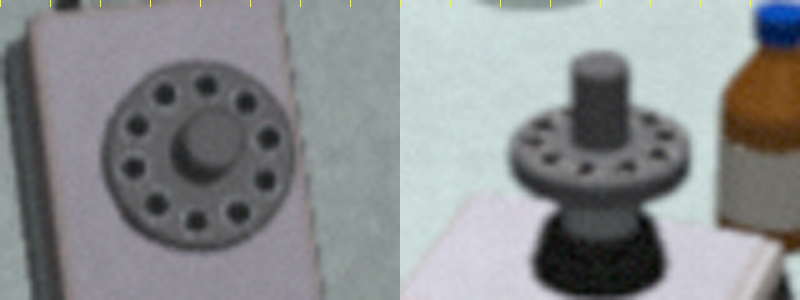

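The head stands upright on the mixer. Its post top moved from crop v of about 55 to 64 in the side view, which is about 4 mm lower. One numerical check of the height and the bystanders.

Run:
```python
from h import *
t=pickle.load(open("pics/e_top.pkl","rb"));s=pickle.load(open("pics/e_side.pkl","rb"))
d=pickle.load(open("pics/d_side.pkl","rb"))
print("post top",tri(t,(367+215/5-.4,217+137/5-.4),s,(304+200/5-.4,162+67/5-.4)))
G=lambda i:np.float32(cv2.cvtColor(i,cv2.COLOR_BGR2GRAY))
w=(slice(180,204),slice(322,366));print("head shift d->e px",cv2.phaseCorrelate(G(d["img"][w]),G(s["img"][w])),"px/mm",np.subtract(proj(s,[537,-150,166]),proj(s,[537,-150,167])))
for v,ws in(("top",[("rack",95,225,120,62),("cup",214,262,40,35),("pen",312,162,20,66),("bottle",478,235,45,38),("mixer edge",365,210,20,90)]),("side",[("mixer",295,225,95,40),("bottle",362,160,32,52),("rack",100,350,170,130)])):
    a=pickle.load(open(f"pics/{v}0.pkl","rb"))["img"];b=(t if v=="top" else s)["img"]
    for n,x,y,ww,hh in ws:
        g=[G(i[y:y+hh,x:x+ww]) for i in(a,b)];p,r=cv2.phaseCorrelate(*g)
        print(v,n,np.round(p,2),round(r,2),"meandiff",np.abs(g[0]-g[1]).mean())
```

```text
post top (array([ 538.07688728, -149.74821909,  201.39488004]), np.float64(1.463977560785286))
head shift d->e px ((0.3717897927516596, 1.1458849484741194), 1.1292248761212385) px/mm [-0.00455992  0.40669321]
top rack [-0.03  0.09] 0.99 meandiff 1.9223118
top cup [-0.04  0.06] 0.99 meandiff 1.8692857
top pen [0.06 0.03] 0.96 meandiff 1.9
top bottle [0.56 0.06] 0.97 meandiff 1.8567251
top mixer edge [-0.04  0.04] 0.94 meandiff 1.8155556
side mixer [-0.03 -0.01] 1.0 meandiff 1.8610526
side bottle [-0.08  0.09] 0.97 meandiff 2.000601
side rack [0.03 0.48] 1.03 meandiff 2.183801
```

```bash
python3 -c "
from rig import ctrl;print(ctrl.finish_job())"
```

```text
the job is handed in; nothing more can be done
None
```

The microtube head is in the largest mixer's socket, tapped home and released. I handed the job in with the arm clear at about 18 s of the 72 s allowed. I gripped the post, lifted the head straight out of the stand, and pushed the shank in until the taper bit at about 12 N. Then I let go and pressed slowly on the post's top with shut fingers.

**Force:** the highest vertical push I read was about 29–30 N. Force was read only at the end of each move call, not continuously.

**Home:**
- **Under load:** the height stopped changing between 23 and 29 N, with the tool at 198.0 mm. That is 202 mm, where the post's top stands at home, less about 4 mm of drive sink.
- **Backing off:** contact ended by 202.5 mm; it began at about 206.5 mm before tapping.
- **Cameras:** the post's top came out at 201.4 mm, against 202 mm for home, with calibration good to about 2 mm. The disc hides the collar gap, so I did not see it directly.

**Disagreements:** the image shift of the head before and after tapping gives about 2.8 mm. Judging by eye gave about 4 mm and contact heights about 4.5 mm. I trusted the contact heights.

**Bystanders:** the mixer, cup head and pen show image shifts of 0.1 px or less. The bottle shows 0.56 px in the top view and the rack 0.48 px in the side view, but each is 0.1 px or less in the other view, so I take both as unmoved.

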